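Clear the clamp bed and squeeze the glued pen block

TASK

Use the wooden scraper block to wipe the three loose putty chips off the clamp's bed onto the counter without touching them with the fingers, then stand the scraper back upright on the cork trivet. Then pump the clamp's ratchet trigger, leaving the sliding jaw itself alone, until its spring pad meets the glued bamboo pen block and is pressed in about half way: never crush the block. Finish while still holding the trigger squeezed like that, because the clamp slips back if it is let go; leave the other things on the counter where they are.

Things in the scene. Friction and masses are not known exactly. Their poses are not given: they have to be found in the camera images.
- clamp: bench bar clamp fixed to the counter. Origin: underside, on its centre line; own +y is the feed direction (to the fixed jaw), own z up. Bed: aluminium plate 90 mm wide (x -45 to 45), y -210 to 92 mm, 12 mm thick, long edges open. Black housing 44 mm wide, y -202 to -100 mm, top z 48 mm. A toothed bar sticks out behind it, to y -228 mm, below z 35 mm
- fixed_jaw (a point): middle of the inner face of the fixed jaw, a dark steel block 60 mm wide, at clamp y 69 to 89 mm, top at z 54 mm
- post_top (a point): top middle of the fixed black handle post, 108 mm above the counter: 26 mm wide (clamp x), clamp y -155 to -145 mm, rising from the housing. The trigger stands behind it (the side away from the jaw)
- bed_middle (a point): point on the top face of the bed (z 12 mm), in the gap between pad and pen block, at clamp x 0, y -4 mm; the chips lie within 40 mm of it
- squeeze_point (a point): fixed point 80 mm above the counter, midway (along clamp y) between the outer faces of the handle post and of the fully squeezed trigger, which are then 26 mm apart. Open fingers coming down from above here, closing along clamp y, straddle post and trigger
- trigger (a joint): sliding trigger travel in m: 0 = released, 0.0225 = fully squeezed towards the post (clamp +y), then 3.5 mm off it. A spring returns it (2 to 4 N). It drives the jaw 1:1 by a pawl on 8 mm teeth: a full squeeze and a full release (give it 0.5 s) feed about 16 mm (the first up to 8 mm less). On release an unloaded jaw creeps back only a few mm
- trigger_top (a point): middle of the trigger's top edge, 101 mm above the counter, at clamp y -187 mm when released; moves with it. The trigger is an upright grey plate 24 mm wide (clamp x), 12 mm thick, sliding level along clamp y in a slot of the housing, behind the post
- jaw (a joint): jaw feed in m, 0 = fully back, up to 0.094; starts 0 to 0.015. Jaw: dark steel plate 52 mm wide, 16 mm thick, top z 54 mm; no friction holds it but its slide is oil-damped (0.14 N per mm/s), so it moves smoothly, and under load it runs back when the trigger is released
- pad (a joint): how far the spring pad is pushed into the jaw, in m: 0 = free, 0.014 = bottomed. Spring 0.7 N per mm. Half way is 0.007 (5 N, which needs about 8.5 N on the trigger)
- pad_face (a point): centre of the pad's front face: round rubber disc 32 mm across, 6 mm thick, on a steel stem at the front of the jaw, 34 mm above the counter; starts 60 to 78 mm from the pen block
- pen_block: glued bamboo pen block, 60 x 40 x 40 mm (clamp x, y, z) with three pen holes in its top; origin: centre of its underside, which stands on the bed. Its far side is up to 2 mm from the fixed jaw. 150 g, loose. More than 16 N from the pad counts as crushing
- chip_a_mid (a point): a rough off-white putty chip, 16 x 14 x 12 mm, 10 g; point at its middle. It starts lying on the bed between pad and pen block
- chip_b_mid (a point): a rough off-white putty chip, 16 x 14 x 12 mm, 10 g; point at its middle. It starts lying on the bed between pad and pen block
- chip_c_mid (a point): a rough off-white putty chip, 16 x 14 x 12 mm, 10 g; point at its middle. It starts lying on the bed between pad and pen block
- scraper: dark wood scraper block with a rubber foot, standing upright, 120 g. Origin: centre of its underside. Foot 26 mm (own x) x 46 mm (own y) x 22 mm high; on it an upright handle 16 mm (own x) x 34 mm (own y), from 22 to 98 mm above the underside. Wipe with its broad 46 mm side leading (moving along own x)
- scraper_handle (a point): on the scraper's handle, 75 mm above its underside, at the axis
- trivet: round cork trivet, 120 mm across, 10 mm thick, fixed; origin: centre of its underside. The scraper starts on it
- pencil_case: blue plastic pencil case with snap lid, 77 x 202 x 37 mm, a bystander; origin: centre of its underside
- pen: chrome retractable pen, 11 mm thick, 135 mm long, lying, a bystander; origin: under its middle
- jam_jar: empty closed glass jam jar, 68 mm across, 105 mm high, a bystander; origin: centre of its underside
- mug: white mug, 76 mm across, 85 mm high, a bystander; origin: centre of its underside
- bowl: blue bowl, 110 mm across, 50 mm high, a bystander; origin: centre of its underside
- soy_bottle: amber glass bottle, 56 mm across, 190 mm high, a bystander; origin: centre of its underside
Things that resemble listed ones, but are neither listed nor needed, are in the scene too. Of the things shaped like the scraper, the wood one is meant.

How it is judged:
By the outcome, as a careful person would: the job done as asked, in the order asked, and still so for the second after the job is handed in, while the arm keeps its last pose, push and grip.
It also fails if it takes over 72 s, if anything falls off the work surface, if the arm or the gripper's body presses on something with over 40 N, if the wrist force passes 120 N, or if a joint passes its speed limit or range.

ROBOT

A 6-joint arm with a two-finger parallel gripper is mounted at the origin on the work surface. World frame = base frame: x ahead of the robot, y to its left, z up, the work surface at z = 0. Lengths are in m, angles in rad, forces in N, time in s.
With the tool pointing down it reaches from about 0.375 to 0.975 m from the base axis. Payload 3.8 kg.
Tool frame: the origin (TCP) lies where the fingers leave the gripper's body, on its centre line; the fingertips stand 73 mm ahead of it and the grasp point (between the pads) lies 54 mm ahead of it; z points along the fingers, y is the line along which they close (so a half turn about z gives the same grasp; the last joint's range is limited). The gripper opens to 85 mm and grips with 20 to 120 N. Pads are 22 mm wide; open, the fingers measure 114 mm over their backs; the gripper's body (76 mm by 85 mm) begins 54 mm behind the grasp point. The pads swing forward as they close: fully open they stand 13 mm farther back than shut.
Start: joints at [1.287, 0.264, 1.604, -0, 1.274, -0.037], TCP at [0.165, 0.655, 0.304] pointing down, gripper open.
Joint ranges: [-2.63, 2.63], [-0.94, 2.18], [0.31, 2.57], [-1.31, 4.45], [0, 2.66], [-2.55, 2.55]. Speed limits (rad/s): [2.57, 2.57, 3.14, 3.14, 3.14, 3.14].

INTERFACE

Orientations are given as a rotation vector (axis times angle).
In Python, from workcell import read_state, viewer, bot gives the robot as it stands.
- The arm moves only by the tool jog_arm, never from a script. Its argument "increments" is a list that holds one entry, the list of rows, each a list of 7 numbers: the shift along the tool's x, y, z in units of 30 mm (1.0 is 30 mm), then the turn, a rotation vector about the tool's x, y, z in units of 6 degrees (1.0 is 6 degrees), then the opening, from -1 (shut) to 1 (fully open). A call has exactly 5 rows; each row shifts and turns the commanded pose from where the row before left it, along the tool's axes as they then stand; what a row does not reach is not made up. A row lasts 1/12 s, in which the tool goes at most 41.7 mm and 7.16 degrees, less where a joint would pass 70% of its speed; a pose out of reach is approached as far as the arm can. A call is refused whole if a number of a shift passes 1 or a number of a turn 1, either way. A call with a gripper value outside its range is refused whole. The fingers move at their own pace and stop on an object; "force" is the grip in N (left out, the last holds). Time passes only in rows, so rows that do not move let the fingers close, or fill a call up. It gives the time, the measured TCP pose, the force, the opening and the grip force at its end, in the units of the state.
- read_state(): the state, without advancing time (a new reading comes with each control period).
- viewer.read_camera(name): name is "scene" or "side" or "wrist"; returns (picture, depth): 384x512x3 uint8, blue, green, red; 384x512 float32, m along the optical axis (not along the pixel's ray), 0 where there is no reading.
- viewer.camera_params(name): a dict with "fx", "fy", "cx", "cy" (pixels), "R" (3x3) and "t" (3): a world point X has camera coordinates R X + t; the wrist camera has in their place "hand_eye" (4x4, takes a point from camera to tool coordinates, whose origin is the TCP and whose axes are the flange's). Camera axes: x right, y down, z forward; pixel columns grow to the right and rows downward; lengths in m; the calibration is good to about 2 mm. A picture is of the moment at which its call begins: read the wrist's pose just before it. camera_params takes no time and is no camera call.
- bot.finish_job(): hands the job in; it is judged then, once.
The state is a dict: "time": time; "q": joint angles; "joint_vel": joint speeds; "joint_torque": joint torques, N m; "tool_pos": TCP position; "tcp_rot": TCP orientation; "wrist_force": force on the tool from outside, world axes, zero at the start; "torque": the same for the moment, N m; "width": opening from 0.0 (shut) to 1.0 (fully open); "grip_force": force on a finger pad.
Only numpy, scipy, OpenCV 4.12 (cv2) and the standard library are available. Lean on these libraries where they do the work, as an engineer would, in place of code of your own. Each camera call takes 0.05 s, during which the arm holds its last target. There are 200 camera calls.

## Working session

There is one attempt and no reset: what is moved stays moved. The work goes in short steps, Python scripts to look and compute and a tool call to move; the robot and the scene stay as the last step left them, time stands still between calls to the robot, and variables do not carry over. Pictures are saved under pics/ and viewed, at most 10 in all, crops included, and the job is handed in when it is done.

Besides the shell and the picture viewer there is one more tool, called after "Emit:" by a JSON object that holds its "api" and its "payload", one argument or row to a line. jog_arm: Moves the arm, as the interface text tells. Its arguments: {"type":"object","properties":{"increments":{"type":"array","items":{"type":"array","items":{"type":"array","items":{"type":"number"}}}},"force":{"type":"number"}},"required":["increments"]}

```bash
mkdir -p pics; ls; cat > h.py <<'E'
import numpy as np,cv2
from workcell import read_state,viewer,bot
from scipy.spatial.transform import Rotation as Ro
def cam(n):
    s=read_state(); im,d=viewer.read_camera(n); p=viewer.camera_params(n)
    K=np.array([[p['fx'],0,p['cx']],[0,p['fy'],p['cy']],[0,0,1]])
    if 'R' in p: R=np.array(p['R']).T; o=-R@np.array(p['t'])
    else:
        H=np.array(p['hand_eye']); Rt=Ro.from_rotvec(s['tcp_rot']).as_matrix()
        R=Rt@H[:3,:3]; o=Rt@H[:3,3]+np.array(s['tool_pos'])
    return im,d,K,R,o
def ray(K,R,o,u,v,z):
    r=R@np.linalg.inv(K)@np.array([u,v,1.]); return o+r*(z-o[2])/r[2]
def cloud(d,K,R,o):
    v,u=np.mgrid[:d.shape[0],:d.shape[1]]
    c=np.stack([(u-K[0,2])/K[0,0]*d,(v-K[1,2])/K[1,1]*d,d],-1)
    P=c@R.T+o; P[d==0]=np.nan; return P
def proj(K,R,o,X):
    c=R.T@(np.array(X)-o); return (K@c/c[2])[:2]
E
python3 - <<'E'
from h import *
for n in('scene','side','wrist'):
    im,d,K,R,o=cam(n); cv2.imwrite(f'pics/{n}0.png',im); np.savez(f'{n}0.npz',im=im,d=d,K=K,R=R,o=o); print(n,o.round(3),R[:,2].round(2))
a=cv2.imread('pics/scene0.png')
cv2.imwrite('pics/scene0b.png',cv2.resize(a,(800,600)));cv2.imwrite('pics/side0b.png',cv2.resize(cv2.imread('pics/side0.png'),(800,600)))
s=read_state();print(s)
E
```

```text
pics
scene [ 1.299 -0.037  1.304] [-0.53  0.05 -0.85]
side [ 0.112 -0.681  0.69 ] [ 0.42  0.69 -0.59]
wrist [0.097 0.672 0.372] [ 0.26 -0.07 -0.96]
{'time': 0.15, 'q': array([ 1.28709742e+00,  2.64592829e-01,  1.60507215e+00, -8.22827806e-06,
        1.27366978e+00, -3.68963021e-02]), 'joint_vel': array([-0.00057701, -0.00322721, -0.0057332 , -0.00106329, -0.00032481,
       -0.00098294]), 'joint_torque': array([ 2.15864006e-04, -5.15914178e+01, -3.67957771e+01,  9.71617828e-05,
        8.09509802e-03,  2.99616204e-05]), 'tool_pos': array([0.1647853 , 0.65412822, 0.30283292]), 'tcp_rot': array([-3.86656273e-01, -3.11743417e+00,  2.70314368e-03]), 'wrist_force': array([ 0.19455777, -0.69895647,  0.33162472]), 'torque': array([-0.03317167,  0.00999779,  0.0637722 ]), 'grip_force': 0.0, 'width': 1.001954875626531}
```

View pics/scene0b.png

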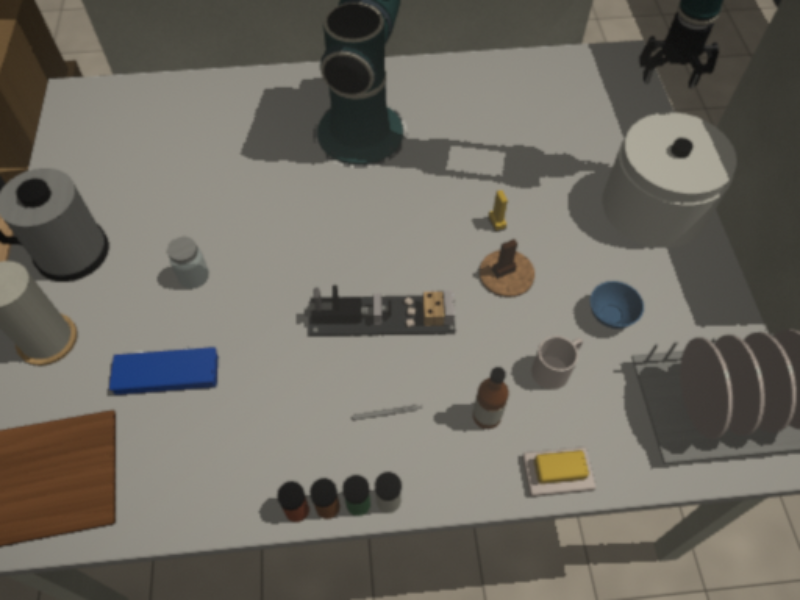

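View pics/side0b.png

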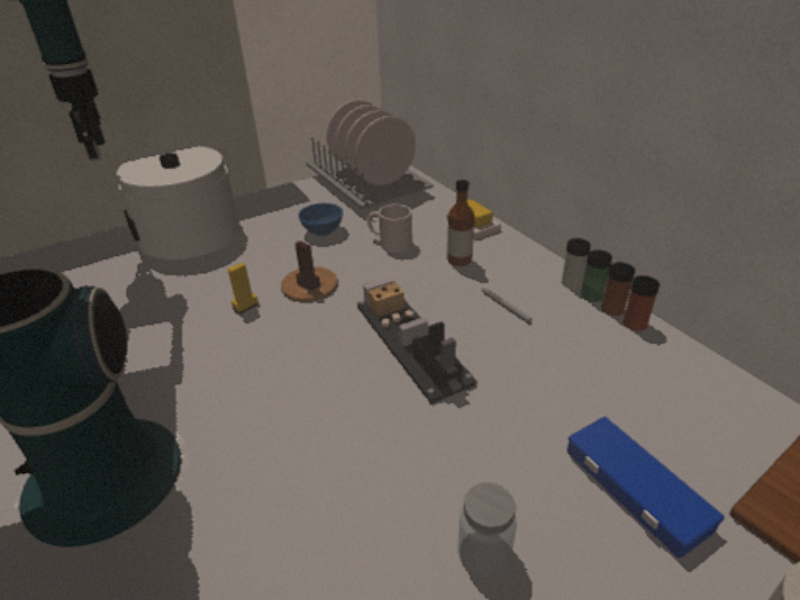

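The scene view (800x600) shows the clamp at (380,315), with its feed direction to the right. The chips are at about (410,300), (410,312) and (410,323), and the pen block is at (434,307).

Things that could be taken for the scraper:
- The dark wood block on the cork trivet, at (507,258). It fits the description, so I choose this one.
- The yellow block, at (499,210). This is the decoy.

Next I measure positions and check the choice in one close crop.

```bash
python3 - <<'E'
from h import *
Z=np.load('scene0.npz'); im,d,K,R,o=[Z[k] for k in('im','d','K','R','o')]
P=cloud(d,K,R,o); 
print('table z',np.nanmedian(P[150:170,180:260,2]))
hsv=cv2.cvtColor(im,cv2.COLOR_BGR2HSV)
def box(u0,u1,v0,v1): 
    m=np.zeros(d.shape,bool); m[int(v0*.64):int(v1*.64),int(u0*.64):int(u1*.64)]=1; return m
# trivet: brownish
m=box(470,545,225,305)&(np.abs(P[...,2]-.01)<.006)&(hsv[...,1]>60)
c,r=cv2.minEnclosingCircle(P[m][:,:2].astype(np.float32)); print('trivet',c,r,m.sum())
m=box(480,530,225,285)&(P[...,2]>.05)&(P[...,2]<.13)
q=P[m];print('handle',np.nanmean(q,0),q[:,2].max(),cv2.minAreaRect(q[:,:2].astype(np.float32)))
m=box(480,530,225,285)&(P[...,2]>.018)&(P[...,2]<.13)
q=P[m];print('scraper',cv2.minAreaRect(q[:,:2].astype(np.float32)))
# clamp
m=box(290,470,275,345)&(P[...,2]>.007)
q=P[m];rc=cv2.minAreaRect(q[:,:2].astype(np.float32));print('clamp',rc)
m=box(290,470,275,345)&(P[...,2]>.007)&(P[...,2]<.016); q=P[m];rc=cv2.minAreaRect(q[:,:2].astype(np.float32));print('bed',rc,cv2.boxPoints(rc))
m=box(410,470,275,345)&(P[...,2]>.046)&(P[...,2]<.06)&(hsv[...,1]>60);q=P[m];print('pen',cv2.minAreaRect(q[:,:2].astype(np.float32)),np.median(q[:,2]))
m=box(290,360,275,345)&(P[...,2]>.09);q=P[m];print('post',cv2.minAreaRect(q[:,:2].astype(np.float32)),q[:,2].max(),m.sum())
c=im[150:230,180:370];cv2.imwrite('pics/crop1.png',cv2.resize(c,None,fx=4,fy=4,interpolation=cv2.INTER_CUBIC))
E
```

```text
table z 0.0005562882581319206
trivet (0.4213687479496002, 0.2881108820438385) 0.09313259273767471 618
handle [0.45471913 0.27600039 0.08637255] 0.11214444284314928 ((0.45149898529052734, 0.27766168117523193), (0.018397387117147446, 0.03584524989128113), 21.474306106567383)
scraper ((0.40000253915786743, 0.27703309059143066), (0.04823630675673485, 0.13790345191955566), 89.59481048583984)
clamp ((0.5168858170509338, 0.003918305039405823), (0.3714001476764679, 0.16642075777053833), 83.79462432861328)
bed ((0.5168858170509338, 0.003918305039405823), (0.3714001476764679, 0.16642075777053833), 83.79462432861328) [[ 0.41409016 -0.17169929]
 [ 0.57953584 -0.18968815]
 [ 0.6196815   0.1795359 ]
 [ 0.4542358   0.19752476]]
pen ((0.5445469617843628, 0.11375001072883606), (0.04146798700094223, 0.06206561625003815), 83.6374740600586) 0.05236236310066267
post ((0.5274932384490967, -0.10346945375204086), (0.04718999192118645, 0.026549041271209717), 86.34367370605469) 0.11247374972032875 70
```

View pics/crop1.png

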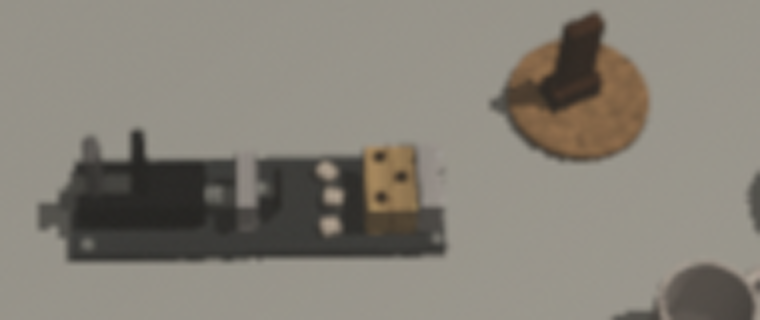

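The crop confirms the choice: the dark wood block on the cork at crop px (573,65), with the yellow block outside the crop. The chips are at crop px (328,170), (334,195) and (330,225). Before moving I check the obstacle heights along the path.

```bash
python3 - <<'E'
from h import *
Z=np.load('scene0.npz'); im,d,K,R,o=[Z[k] for k in('im','d','K','R','o')]
P=cloud(d,K,R,o)
m=np.zeros(d.shape,bool);m[70:160,380:480]=1
for t in(.15,.2,.25):
    q=P[m&(P[...,2]>t)]; print(t,len(q),q.min(0).round(3),q.max(0).round(3))
Rt=Ro.from_rotvec(read_state()['tcp_rot']).as_matrix();print(Rt.round(3))
print('cam',viewer.camera_params('wrist'))
# path delta
p=np.array([.165,.654,.303])
for t in([.43,.20,.38],):print((Rt.T@(np.array(t)-p)/.03).round(2))
E
```

```text
0.15 3400 [0.179 0.539 0.15 ] [0.423 0.776 0.206]
0.2 65 [0.281 0.639 0.2  ] [0.32  0.676 0.206]Traceback (most recent call last):
  File "<stdin>", line 6, in <module>
    return umr_minimum(a, axis, None, out, keepdims, initial, where)
ValueError: zero-size array to reduction operation minimum which has no identity
```

Emit:
{"api": "jog_arm", "payload": {
  "increments": [
    [[0,0,-1,0,0,0,1],[-0.3,-0.3,-0.8,0,0,0,1],[-0.9,-0.84,-0.5,0,0,0,1],[-0.9,-0.84,0,0,0,-0.3,1],[-0.9,-0.84,0,0,0,-0.3,1]]
  ]
}}

```text
time: 0.57
tool_pos: [0.2328, 0.5507, 0.3745]
tcp_rot: [0.284, 3.128, 0.004]
wrist_force: [0.1, -0.4, 0.7]
width: 1.0
grip_force: 0.0
```

Emit:
{"api": "jog_arm", "payload": {
  "increments": [
    [[-0.9,-0.84,0,0,0,-0.3,1],[-0.9,-0.84,0,0,0,-0.3,1],[-0.9,-0.84,0,0,0,-0.3,1],[-0.9,-0.84,0,0,0,0,1],[-0.9,-0.84,0,0,0,0,1]]
  ]
}}

```text
time: 0.98
tool_pos: [0.3509, 0.4075, 0.3727]
tcp_rot: [-0.14, -3.138, 0.0]
wrist_force: [1.1, 0.6, -0.2]
width: 1.0
grip_force: 0.0
```

Emit:
{"api": "jog_arm", "payload": {
  "increments": [
    [[-0.9,-0.84,0,0,0,0,1],[-0.9,-0.84,0,0,0,0,1],[-0.9,-0.84,0,0,0,0,1],[-0.9,-0.84,0,0,0,0,1],[-0.9,-0.84,0,0,0,0,1]]
  ]
}}

```text
time: 1.4
tool_pos: [0.4742, 0.2699, 0.3727]
tcp_rot: [-0.141, -3.138, 0.0]
wrist_force: [-0.4, 0.9, -0.7]
width: 1.001
grip_force: 0.0
```

Emit:
{"api": "jog_arm", "payload": {
  "increments": [
    [[-0.9,-0.84,0,0,0,0,1],[0,0,0,0,0,0,1],[0,0,0,0,0,0,1],[0,0,0,0,0,0,1],[0,0,0,0,0,0,1]]
  ]
}}

```text
time: 1.82
tool_pos: [0.4974, 0.2448, 0.3726]
tcp_rot: [-0.139, -3.138, -0.0]
wrist_force: [-0.5, 0.7, 0.1]
width: 0.995
grip_force: 0.0
```

```bash
python3 - <<'E'
from h import *
im,d,K,R,o=cam('wrist'); cv2.imwrite('pics/w1.png',im); np.savez('w1.npz',im=im,d=d,K=K,R=R,o=o)
s=read_state();print(s['time'],s['tool_pos'],s['tcp_rot'],s['q'],K)
E
```

```text
1.8667 [0.49726581 0.2449808  0.37275518] [-1.38400628e-01 -3.13805880e+00 -3.19412025e-04] [ 4.12624621e-01 -6.57340868e-04  1.77521631e+00  4.03997108e-04
  1.36737780e+00 -1.07010272e+00] [[289.41031066   0.         255.69961434]
 [  0.         289.41031066 197.56320163]
 [  0.           0.           1.        ]]
```

View pics/w1.png

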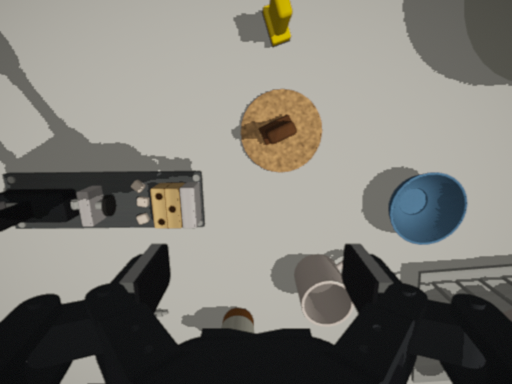

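The wrist view shows the trivet at (281,130) with the scraper at (278,129). The clamp bed corners are at about (202,172), (204,226) and (7,174). The chips are at (138,186), (143,202) and (142,218), and the pen block is at (167,205).

```bash
python3 - <<'E'
from h import *
Z=np.load('w1.npz'); im,d,K,R,o=[Z[k] for k in('im','d','K','R','o')]
P=cloud(d,K,R,o);hsv=cv2.cvtColor(im,cv2.COLOR_BGR2HSV)
def box(u0,u1,v0,v1): 
    m=np.zeros(d.shape,bool); m[v0:v1,u0:u1]=1; return m
def rect(n,m,zp=None):
    if zp is None: q=P[m]
    else: v,u=np.nonzero(m); q=np.array([ray(K,R,o,a,b,zp) for a,b in zip(u,v)])
    c,wh,a=cv2.minAreaRect(q[:,:2].astype(np.float32)); print(n,m.sum(),np.round(c,4),np.round(wh,4),round(a,1),'z',np.median(q[:,2]).round(4),q[:,2].max().round(4))
zz=P[...,2]
print('table',np.nanmedian(zz[300:330,180:210]),np.nanmedian(zz[60:90,120:180]))
S=box(225,335,80,180)
m=S&(hsv[...,1]>70)&(abs(zz-.01)<.007); 
q=P[m]; q=q[np.linalg.norm(q[:,:2]-np.median(q[:,:2],0),axis=1)<.07]
c,r=cv2.minEnclosingCircle(q[:,:2].astype(np.float32)); print('trivet',c,r)
rect('handle top',S&(zz>.1)); rect('handle',S&(zz>.06)); rect('foot',S&(zz>.024)&(zz<.04))
B=box(0,225,150,250)
top=S&(zz>.1); v,u=np.nonzero(top); print('px',u.mean(),v.mean(),ray(K,R,o,u.mean(),v.mean(),.108))
rect('bed',B&(hsv[...,2]<110)&(abs(zz-.012)<.005)&(np.mgrid[:384,:512][1]>70))
rect('pen',box(150,184,180,235)&(zz>.046)&(hsv[...,1]>60))
rect('fjaw',box(180,205,175,235)&(zz>.046)&(hsv[...,1]<60))
rect('jaw',box(72,105,180,235)&(zz>.046)&(zz<.062))
W=box(128,151,175,230)&(hsv[...,2]>120)&(zz<.04)&(zz>.014)
n,l,st,ce=cv2.connectedComponentsWithStats(W.astype(np.uint8))
for i in range(1,n):
    if st[i,4]>15: print('chip',st[i,4],P[l==i].mean(0).round(4),P[l==i].min(0).round(3),P[l==i].max(0).round(3))
print(hsv[202,100:112],zz[202,98:115].round(3))
E
```

```text
table -0.00010090175461463513 -0.0002874398250734267
trivet (0.4524555206298828, 0.286746084690094) 0.05982935428619385
handle top 414 [0.4481 0.2795] [0.016  0.0338] 19.8 z 0.1071 0.1099
handle 463 [0.4481 0.2795] [0.0161 0.0338] 20.0 z 0.107 0.1099
foot 221 [0.448  0.2794] [0.0258 0.0459] 19.8 z 0.0314 0.0388
px 281.34541062801935 132.2657004830918 [0.44762555 0.27926327 0.108     ]
bed 3500 [0.5357 0.0529] [0.2117 0.0893] 85.6 z 0.0118 0.017
pen 1143 [0.5419 0.1137] [0.0401 0.0602] 85.6 z 0.0518 0.0542
fjaw 608 [0.5428 0.1453] [0.0202 0.0592] 85.2 z 0.0536 0.056
jaw 527 [0.5325 0.0089] [0.0353 0.0522] 87.0 z 0.0527 0.0551
chip 68 [0.513 0.068 0.023] [0.505 0.059 0.017] [0.521 0.075 0.026]
chip 104 [0.5361 0.0704 0.0226] [0.529 0.061 0.016] [0.544 0.078 0.026]
chip 97 [0.5627 0.0649 0.0227] [0.556 0.055 0.016] [0.57  0.073 0.025]
[[ 30  15 101]
 [ 30  14  75]
 [ 30  17  45]
 [ 20  25  31]
 [ 20  25  31]
 [ 10  28  27]
 [ 30  12  22]
 [ 15  26  20]
 [  0  12  22]
 [ 60  14  18]
 [ 15  23  22]
 [ 15  30  17]] [0.038 0.036 0.037 0.047 0.048 0.048 0.048 0.048 0.045 0.042 0.039 0.036
 0.033 0.032 0.028 0.025 0.022]
```

Emit:
{"api": "jog_arm", "payload": {
  "increments": [
    [[0.87,0.5,0.5,0,0,0,1],[0.87,0.5,0.5,0,0,0,1],[0,0,1,0,0,-0.83,1],[0,0,1,0,0,-0.83,1],[0,0,1,0,0,-0.83,1]]
  ]
}}

```text
time: 2.28
tool_pos: [0.4475, 0.2803, 0.2526]
tcp_rot: [-0.281, 3.127, 0.002]
wrist_force: [-0.0, 0.9, 0.7]
width: 0.998
grip_force: 0.0
```

Emit:
{"api": "jog_arm", "payload": {
  "increments": [
    [[0,0,0.5,0,0,-0.84,1],[0,0,0.5,0,0,-0.84,1],[0,0,0,0,0,0,1],[0,0,0,0,0,0,1],[0,0,0,0,0,0,1]]
  ]
}}

```text
time: 2.7
tool_pos: [0.4489, 0.2795, 0.224]
tcp_rot: [-0.541, 3.093, 0.001]
wrist_force: [0.9, -0.2, -0.2]
width: 0.996
grip_force: 0.0
```

```bash
cat >> h.py <<'E'
YC=np.deg2rad(85.5); CO=np.array([.5366,.0665])
ey=np.array([np.cos(YC),np.sin(YC)]); ex=np.array([ey[1],-ey[0]])
def go(xyz,yaw=None):
    s=read_state();M=Ro.from_rotvec(s['tcp_rot']).as_matrix();p=np.array(s['tool_pos'])
    y=np.rad2deg(np.arctan2(M[1,1],M[0,1]))
    print('t',s['time'],'pos',p.round(4),'yaw',y.round(2),'z',M[:,2].round(4),'w',s['width'],'g',s['grip_force'],'F',s['wrist_force'].round(1))
    print('shift units',(M.T@(np.array(xyz)-p)/.03).round(3),'turn z',None if yaw is None else round((y-yaw)/6,3))
def cl(x,y,z): return np.r_[CO+ex*x+ey*y,z]
E
python3 -c "
from h import *
go([.448,.2794,.136],110)"
```

```text
t 2.7 pos [0.4489 0.2795 0.224 ] yaw 109.83 z [ 1.4e-03  8.0e-04 -1.0e+00] w 0.9962943081590723 g 0.0 F [ 0.9 -0.2 -0.2]
shift units [0.034 0.006 2.935] turn z -0.028
```

Emit:
{"api": "jog_arm", "payload": {
  "increments": [
    [[0.03,0,0.8,0,0,-0.03,1],[0,0,0.8,0,0,0,1],[0,0,0.7,0,0,0,1],[0,0,0.6,0,0,0,1],[0,0,0,0,0,0,1]]
  ]
}}

```text
time: 3.12
tool_pos: [0.4464, 0.2777, 0.1338]
tcp_rot: [0.545, -3.09, 0.002]
wrist_force: [-1.1, -0.0, -0.7]
width: 0.999
grip_force: 0.0
```

Emit:
{"api": "jog_arm", "payload": {
  "increments": [
    [[0,0,0,0,0,0,-1],[0,0,0,0,0,0,-1],[0,0,0,0,0,0,-1],[0,0,0,0,0,0,-1],[0,0,0,0,0,0,-1]]
  ],
  "force": 45
}}

```text
time: 3.53
tool_pos: [0.4491, 0.2788, 0.1378]
tcp_rot: [-0.546, 3.091, 0.001]
wrist_force: [0.4, -0.6, 5.3]
width: 0.393
grip_force: 45.1
```

Emit:
{"api": "jog_arm", "payload": {
  "increments": [
    [[0,0,0,0,0,0,-1],[0,0,0,0,0,0,-1],[0,0,0,0,0,0,-1],[0,0,0,0,0,0,-1],[0,0,0,0,0,0,-1]]
  ]
}}

```text
time: 3.95
tool_pos: [0.4491, 0.2788, 0.1377]
tcp_rot: [-0.546, 3.091, 0.002]
wrist_force: [-0.3, -0.9, 6.4]
width: 0.392
grip_force: 45.3
```

```bash
python3 -c "
from h import *
go(cl(-72,-4,.26)*0+cl(-.072,-.004,.26),85.5)"
```

```text
t 3.95 pos [0.4491 0.2788 0.1377] yaw 110.05 z [ 0.0027  0.0015 -1.    ] w 0.39235105344698135 g 45.2774441242218 F [-0.3 -0.9  6.4]
shift units [ 1.912 -6.771 -4.084] turn z 4.091
```

Emit:
{"api": "jog_arm", "payload": {
  "increments": [
    [[0,0,-0.4,0,0,0,-1],[0,0,-0.8,0,0,0,-1],[0,0,-0.9,0,0,0,-1],[0,0,-0.9,0,0,0,-1],[0,0,-0.4,0,0,0,-1]]
  ]
}}

```text
time: 4.37
tool_pos: [0.4492, 0.279, 0.2421]
tcp_rot: [-0.546, 3.089, 0.003]
wrist_force: [1.6, 0.4, -1.1]
width: 0.396
grip_force: 45.2
```

Emit:
{"api": "jog_arm", "payload": {
  "increments": [
    [[0.2,-0.7,0,0,0,0,-1],[0.24,-0.85,0,0,0,0,-1],[0.24,-0.85,0,0,0,0,-1],[0.24,-0.85,0,0,0,0,-1],[0.24,-0.85,0,0,0,0,-1]]
  ]
}}

```text
time: 4.78
tool_pos: [0.4568, 0.1496, 0.2375]
tcp_rot: [0.548, -3.093, 0.0]
wrist_force: [0.4, -0.2, -1.8]
width: 0.392
grip_force: 45.3
```

Emit:
{"api": "jog_arm", "payload": {
  "increments": [
    [[0.24,-0.85,0,0,0,0,-1],[0.24,-0.85,0,0,0,0,-1],[0.24,-0.85,0,0,0,0.5,-1],[0,0,0,0,0,0.8,-1],[0,0,0,0,0,0.8,-1]]
  ]
}}

```text
time: 5.2
tool_pos: [0.4629, 0.0699, 0.2375]
tcp_rot: [0.193, -3.135, 0.0]
wrist_force: [0.4, 0.6, -2.0]
width: 0.392
grip_force: 45.7
```

Emit:
{"api": "jog_arm", "payload": {
  "increments": [
    [[0,0,0,0,0,0.8,-1],[0,0,0,0,0,0.8,-1],[0,0,0,0,0,0.4,-1],[0,0,0,0,0,0,-1],[0,0,0,0,0,0,-1]]
  ]
}}

```text
time: 5.62
tool_pos: [0.463, 0.0715, 0.2375]
tcp_rot: [-0.122, -3.138, 0.0]
wrist_force: [-0.3, 0.3, -1.5]
width: 0.392
grip_force: 45.6
```

```bash
python3 -c "
from h import *
go(cl(-.072,-.004,.142),85.5)
im,d,K,R,o=cam('wrist');np.savez('w2.npz',im=im,d=d,K=K,R=R,o=o);cv2.imwrite('pics/w2.png',im)
im,d,K,R,o=cam('side');P=cloud(d,K,R,o)
q=P[(abs(P[...,0]-.4645)<.04)&(abs(P[...,1]-.068)<.05)&(P[...,2]>.08)&(P[...,2]<.2)];print('bottom',np.percentile(q[:,2],[0,1,3,5]))
q=q[q[:,2]<.145];print(q.min(0),q.max(0),q.mean(0))
"
```

```text
t 5.6167 pos [0.463  0.0715 0.2375] yaw 85.53 z [-8.e-04 -1.e-04 -1.e+00] w 0.39177333273023435 g 45.649123191833496 F [-0.3  0.3 -1.5]
shift units [-0.063 -0.106  3.184] turn z 0.005
bottom [0.10923157 0.11130768 0.11223402 0.1139234 ]
[0.44756448 0.04662847 0.10923157] [0.47505498 0.09596278 0.14494764] [0.45757324 0.06103383 0.12734086]
```

View pics/w2.png

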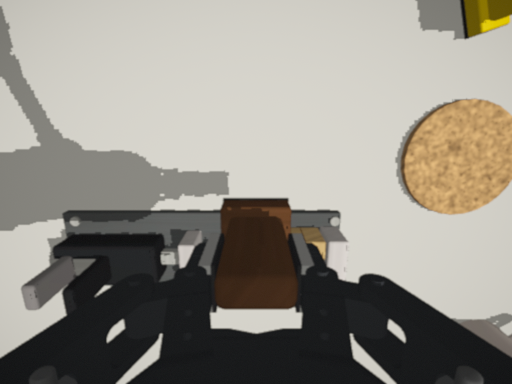

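The picture shows the scraper upright and centred in the grip at (256,260). The clamp lies behind it and the trivet is at (462,155). Next I lower it beside the bed.

Emit:
{"api": "jog_arm", "payload": {
  "increments": [
    [[-0.06,-0.1,0.8,0,0,0,-1],[0,0,0.8,0,0,0,-1],[0,0,0.8,0,0,0,-1],[0,0,0.7,0,0,0,-1],[0,0,0.1,0,0,0,-1]]
  ]
}}

```text
time: 6.13
tool_pos: [0.4619, 0.0681, 0.138]
tcp_rot: [-0.123, -3.132, 0.002]
wrist_force: [-1.1, -0.2, -2.7]
width: 0.391
grip_force: 45.6
```

Emit:
{"api": "jog_arm", "payload": {
  "increments": [
    [[0,0,0,0,0,0,-1],[0,0,0,0,0,0,-1],[0,0,0,0,0,0,-1],[0,0,0,0,0,0,-1],[0,0,0,0,0,0,-1]]
  ]
}}

```text
time: 6.55
tool_pos: [0.466, 0.0685, 0.1434]
tcp_rot: [0.124, 3.136, 0.001]
wrist_force: [0.5, 0.9, -2.3]
width: 0.389
grip_force: 45.6
```

```bash
python3 -c "
from h import *
go(cl(-.072,-.004,.1412),85.5)
go(cl(.055,-.004,.1412),85.5)"
```

```text
t 6.55 pos [0.466  0.0685 0.1434] yaw 85.47 z [ 2.8e-03  3.0e-04 -1.0e+00] w 0.3885841333784925 g 45.64971148967743 F [ 0.5  0.9 -2.3]
shift units [ 0.049 -0.015  0.072] turn z -0.006
t 6.55 pos [0.466  0.0685 0.1434] yaw 85.47 z [ 2.8e-03  3.0e-04 -1.0e+00] w 0.3885841333784925 g 45.64971148967743 F [ 0.5  0.9 -2.3]
shift units [-4.184 -0.013  0.083] turn z -0.006
```

Emit:
{"api": "jog_arm", "payload": {
  "increments": [
    [[-0.1,0,0.06,0,0,0,-1],[-0.2,0,0,0,0,0,-1],[-0.28,0,0,0,0,0,-1],[-0.28,0,0,0,0,0,-1],[-0.28,0,0,0,0,0,-1]]
  ]
}}

```text
time: 6.97
tool_pos: [0.5003, 0.0656, 0.1402]
tcp_rot: [0.125, 3.139, 0.0]
wrist_force: [-0.1, -0.2, -2.1]
width: 0.397
grip_force: 45.7
```

Emit:
{"api": "jog_arm", "payload": {
  "increments": [
    [[-0.28,0,0,0,0,0,-1],[-0.28,0,0,0,0,0,-1],[-0.28,0,0,0,0,0,-1],[-0.28,0,0,0,0,0,-1],[-0.28,0,0,0,0,0,-1]]
  ]
}}

```text
time: 7.38
tool_pos: [0.5418, 0.0623, 0.1399]
tcp_rot: [-0.125, -3.139, 0.0]
wrist_force: [0.1, 0.4, -0.8]
width: 0.392
grip_force: 45.7
```

Emit:
{"api": "jog_arm", "payload": {
  "increments": [
    [[-0.28,0,0,0,0,0,-1],[-0.28,0,0,0,0,0,-1],[-0.28,0,0,0,0,0,-1],[-0.28,0,0,0,0,0,-1],[-0.28,0,0,0,0,0,-1]]
  ]
}}

```text
time: 7.8
tool_pos: [0.5836, 0.059, 0.1401]
tcp_rot: [0.124, 3.139, 0.0]
wrist_force: [0.1, 0.3, -1.0]
width: 0.396
grip_force: 45.7
```

Emit:
{"api": "jog_arm", "payload": {
  "increments": [
    [[-0.15,0,0,0,0,0,-1],[-0.15,0,0,0,0,0,-1],[0,0,0,0,0,0,-1],[0,0,0,0,0,0,-1],[0,0,0,0,0,0,-1]]
  ]
}}

```text
time: 8.22
tool_pos: [0.5914, 0.0583, 0.1398]
tcp_rot: [-0.124, -3.139, 0.0]
wrist_force: [-0.2, 0.3, -2.3]
width: 0.39
grip_force: 45.7
```

```bash
python3 -c "
from h import *
go(cl(.058,-.004,.1412),85.5)
im,d,K,R,o=cam('scene');a=im[150:240,180:300]
b,_,_,_,_=cam('side')
a=cv2.resize(a,(400,300),interpolation=2);b=cv2.resize(b[170:260,210:330],(400,300),interpolation=2)
cv2.imwrite('pics/s3.png',np.hstack([a,b]))"
```

```text
t 8.2167 pos [0.5914 0.0583 0.1398] yaw 85.46 z [-6.e-04 -0.e+00 -1.e+00] w 0.3896337081730907 g 45.67813575267792 F [-0.2  0.3 -2.3]
shift units [-0.092 -0.005 -0.046] turn z -0.007
```

View pics/s3.png

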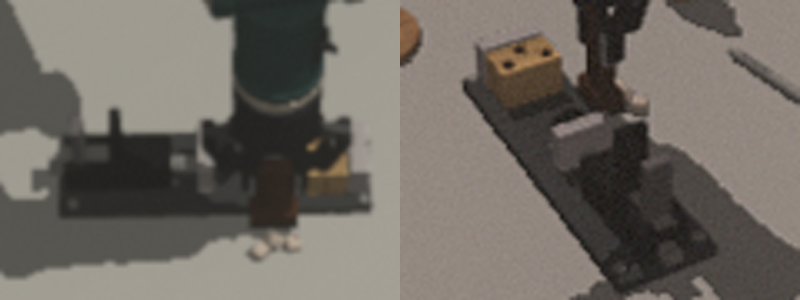

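All three chips are off the bed in front of the foot, at left-crop px (257,250), (268,240) and (292,240). Now I lift and carry the scraper back to the trivet.

Emit:
{"api": "jog_arm", "payload": {
  "increments": [
    [[0,0,-0.4,0,0,0,-1],[0,0,-0.8,0,0,0,-1],[0,0,-0.9,0,0,0,-1],[0,0,-0.8,0,0,0,-1],[0,0,-0.3,0,0,0,-1]]
  ]
}}

```text
time: 8.73
tool_pos: [0.5937, 0.0585, 0.2414]
tcp_rot: [0.124, 3.132, 0.001]
wrist_force: [1.0, -0.1, -0.3]
width: 0.395
grip_force: 45.7
```

```bash
python3 -c "
from h import *
go([.4505,.284,.26],85.5)"
```

```text
t 8.7333 pos [0.5937 0.0585 0.2414] yaw 85.47 z [ 7.4e-03  4.0e-04 -1.0e+00] w 0.3946587800383392 g 45.74337065219879 F [ 1.  -0.1 -0.3]
shift units [ 5.349  7.116 -0.652] turn z -0.006
```

Emit:
{"api": "jog_arm", "payload": {
  "increments": [
    [[0.4,0.5,0,0,0,0,-1],[0.66,0.89,0,0,0,0,-1],[0.66,0.89,0,0,0,0,-1],[0.66,0.89,0,0,0,0,-1],[0.66,0.89,0,0,0,0,-1]]
  ]
}}

```text
time: 9.15
tool_pos: [0.5092, 0.1877, 0.2359]
tcp_rot: [-0.126, -3.139, 0.0]
wrist_force: [1.3, 1.1, -1.1]
width: 0.388
grip_force: 45.7
```

Emit:
{"api": "jog_arm", "payload": {
  "increments": [
    [[0.66,0.89,0,0,0,0,-1],[0.66,0.89,0,0,0,0,-1],[0.66,0.89,0,0,0,0,-1],[0.26,0.39,0,0,0,0,-1],[0,0,0,0,0,0,-1]]
  ]
}}

```text
time: 9.57
tool_pos: [0.4486, 0.2861, 0.2359]
tcp_rot: [-0.119, -3.138, -0.001]
wrist_force: [0.1, -0.0, -1.6]
width: 0.393
grip_force: 45.8
```

Emit:
{"api": "jog_arm", "payload": {
  "increments": [
    [[0,0,0,0,0,0,-1],[0,0,0,0,0,0,-1],[0,0,0,0,0,0,-1],[0,0,0,0,0,0,-1],[0,0,0,0,0,0,-1]]
  ]
}}

```text
time: 9.98
tool_pos: [0.4513, 0.283, 0.236]
tcp_rot: [-0.127, -3.139, 0.0]
wrist_force: [0.3, -0.1, -1.9]
width: 0.392
grip_force: 45.8
```

```bash
python3 -c "
from h import *
go([.4505,.284,.1385],85.5)"
```

```text
t 9.9833 pos [0.4513 0.283  0.236 ] yaw 85.37 z [-1.e-04 -2.e-04 -1.e+00] w 0.39163340496728455 g 45.83404541015625 F [ 0.3 -0.1 -1.9]
shift units [0.028 0.033 3.251] turn z -0.022
```

Emit:
{"api": "jog_arm", "payload": {
  "increments": [
    [[0,0,0.6,0,0,0,-1],[0,0,0.9,0,0,0,-1],[0,0,0.7,0,0,0,-1],[0,0,0.5,0,0,0,-1],[0,0,0.25,0,0,0,-1]]
  ]
}}

```text
time: 10.4
tool_pos: [0.4497, 0.2824, 0.145]
tcp_rot: [-0.126, -3.135, 0.004]
wrist_force: [-0.7, -0.4, -3.1]
width: 0.39
grip_force: 45.8
```

Emit:
{"api": "jog_arm", "payload": {
  "increments": [
    [[0,0,0.1,0,0,0,-1],[0,0,0.1,0,0,0,-1],[0,0,0.1,0,0,0,-1],[0,0,0.05,0,0,0,-1],[0,0,0,0,0,0,-1]]
  ]
}}

```text
time: 10.82
tool_pos: [0.4514, 0.2841, 0.1379]
tcp_rot: [0.124, 3.138, 0.001]
wrist_force: [-0.2, 0.2, -1.2]
width: 0.392
grip_force: 45.7
```

```bash
python3 -c "
from h import *
go([.4505,.284,.1377],85.5)"
```

```text
t 10.8167 pos [0.4514 0.2841 0.1379] yaw 85.46 z [ 1.6e-03  9.0e-04 -1.0e+00] w 0.3919246403633765 g 45.73525428771973 F [-0.2  0.2 -1.2]
shift units [ 0.031 -0.007  0.008] turn z -0.007
```

Emit:
{"api": "jog_arm", "payload": {
  "increments": [
    [[0,0,0.03,0,0,0,-1],[0,0,0,0,0,0,-1],[0,0,0,0,0,0,-0.1],[0,0,0,0,0,0,0.1],[0,0,0,0,0,0,0.5]]
  ]
}}

```text
time: 11.23
tool_pos: [0.4509, 0.284, 0.1365]
tcp_rot: [0.124, 3.138, 0.001]
wrist_force: [0.0, 0.6, -0.1]
width: 0.677
grip_force: 0.0
```

Emit:
{"api": "jog_arm", "payload": {
  "increments": [
    [[0,0,0,0,0,0,1],[0,0,0,0,0,0,1],[0,0,0,0,0,0,1],[0,0,0,0,0,0,1],[0,0,0,0,0,0,1]]
  ]
}}

```text
time: 11.65
tool_pos: [0.4507, 0.2838, 0.1361]
tcp_rot: [-0.124, -3.139, 0.0]
wrist_force: [0.3, 0.7, 0.2]
width: 0.997
grip_force: 0.0
```

Emit:
{"api": "jog_arm", "payload": {
  "increments": [
    [[0,0,-0.3,0,0,0,1],[0,0,-0.7,0,0,0,1],[0,0,-0.9,0,0,0,1],[0,0,-0.9,0,0,0,1],[0,0,-0.9,0,0,0,1]]
  ]
}}

```text
time: 12.07
tool_pos: [0.4505, 0.2837, 0.2488]
tcp_rot: [-0.124, -3.139, 0.0]
wrist_force: [0.2, 0.3, 0.2]
width: 1.0
grip_force: 0.0
```

Emit:
{"api": "jog_arm", "payload": {
  "increments": [
    [[0,-0.5,-0.7,0,0,0,1],[0,-0.9,-0.7,0,0,0,1],[0,-0.9,-0.7,0,0,0,1],[0,-0.9,-0.5,0,0,0,1],[0,-0.9,0,0,0,0,1]]
  ]
}}

```text
time: 12.48
tool_pos: [0.4424, 0.1607, 0.3303]
tcp_rot: [0.123, 3.132, 0.004]
wrist_force: [1.0, 0.5, -0.1]
width: 1.002
grip_force: 0.0
```

Emit:
{"api": "jog_arm", "payload": {
  "increments": [
    [[0,-0.9,0,0,0,0,1],[0,-0.4,0,0,0,0,1],[0,0,0,0,0,0,1],[0,0,0,0,0,0,1],[0,0,0,0,0,0,1]]
  ]
}}

```text
time: 12.9
tool_pos: [0.438, 0.1228, 0.3256]
tcp_rot: [0.125, 3.139, 0.001]
wrist_force: [-0.5, -0.2, 0.1]
width: 1.002
grip_force: 0.0
```

```bash
python3 -c "
from h import *
im,d,K,R,o=cam('wrist');np.savez('w3.npz',im=im,d=d,K=K,R=R,o=o);cv2.imwrite('pics/w3.png',im)
sq=cl(0,-.158,.26);go(sq,85.5)
print([proj(K,R,o,cl(*c)).round(0) for c in((0,-.15,.108),(0,-.187,.101),(.045,.092,.012))])
"
```

```text
t 12.95 pos [0.438  0.123  0.3254] yaw 85.49 z [ 3.e-04  5.e-04 -1.e+00] w 0.9979364811115216 g 0.0 F [-0.   0.4 -0.8]
shift units [-3.424 -6.887  2.178] turn z -0.001
[array([ 77., 277.]), array([ 48., 274.]), array([284., 269.])]
```

View pics/w3.png

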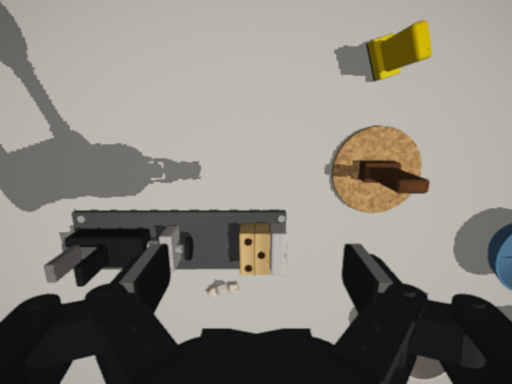

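The scraper stands upright on the trivet at (390,175). The bed gap is clear, and the chips lie on the counter at (212,292), (221,291) and (234,287). I check the post, pad and chip numbers from this view while moving over.

Emit:
{"api": "jog_arm", "payload": {
  "increments": [
    [[-0.43,-0.86,0,0,0,0,1],[-0.43,-0.86,0,0,0,0,1],[-0.43,-0.86,0,0,0,0,1],[-0.43,-0.86,0,0,0,0,1],[-0.43,-0.86,0,0,0,0,1]]
  ]
}}

```text
time: 13.37
tool_pos: [0.4927, -0.0115, 0.3251]
tcp_rot: [-0.121, -3.139, -0.001]
wrist_force: [0.7, 0.6, 0.3]
width: 0.997
grip_force: 0.0
```

Emit:
{"api": "jog_arm", "payload": {
  "increments": [
    [[-0.43,-0.86,0,0,0,0,1],[-0.43,-0.86,0,0,0,0,1],[-0.41,-0.87,0,0,0,0,1],[0,0,0,0,0,0,1],[0,0,0,0,0,0,1]]
  ]
}}

```text
time: 13.78
tool_pos: [0.5245, -0.0921, 0.3247]
tcp_rot: [-0.126, -3.138, -0.001]
wrist_force: [-0.2, 0.4, 1.2]
width: 0.999
grip_force: 0.0
```

```bash
cat >> h.py <<'E'
def C(q): # world pts -> clamp coords
    d=q[...,:2]-CO; return np.stack([d@ex,d@ey,q[...,2]],-1)
E
python3 - <<'E'
from h import *
def st(n,q): print(n,len(q),np.nanpercentile(q,[3,50,97],axis=0).round(4).tolist() if len(q) else '')
def rep(im,d,K,R,o):
    Q=C(cloud(d,K,R,o));x,y,z=np.moveaxis(Q,-1,0);sat=cv2.cvtColor(im,cv2.COLOR_BGR2HSV)[...,1];W=abs(x)<.035
    st('post+trig',Q[(abs(x)<.03)&(y>-.23)&(y<-.12)&(z>.09)&(z<.115)])
    st('post',Q[(abs(x)<.03)&(y>-.165)&(y<-.12)&(z>.103)&(z<.115)])
    st('trig',Q[(abs(x)<.03)&(y>-.22)&(y<-.17)&(z>.096)&(z<.106)])
    st('jawtop',Q[W&(y>-.095)&(y<.02)&(z>.0515)&(z<.058)])
    st('pad',Q[(abs(x)<.02)&(y>-.06)&(y<.024)&(z>.02)&(z<.0505)])
    st('pen',Q[W&(y>.02)&(y<.072)&(z>.048)&(z<.058)&(sat>60)])
    st('bedgap',Q[W&(y>-.03)&(y<.025)&(z<.035)])
Z=np.load('w3.npz');print('wrist');rep(*[Z[k] for k in('im','d','K','R','o')])
im,d,K,R,o=[Z[k] for k in('im','d','K','R','o')];P=C(cloud(d,K,R,o));b=P[282:300,204:242];m=b[...,2]>.005;st('chips',b[m])
for n in('scene','side'):
    c=cam(n);print(n);rep(*c);np.savez(n+'4.npz',**dict(zip(('im','d','K','R','o'),c)))
go(cl(0,-.158,.132),85.5)
E
```

```text
wrist
post+trig 707 [[-0.0121, -0.1902, 0.0908], [-0.0017, -0.1519, 0.1003], [0.0111, -0.1445, 0.1082]]
post 213 [[-0.012, -0.1537, 0.1037], [-0.0009, -0.1479, 0.1071], [0.0115, -0.1446, 0.1087]]
trig 226 [[-0.011, -0.1914, 0.0965], [-0.0006, -0.1848, 0.1002], [0.0109, -0.1806, 0.1019]]
jawtop 187 [[-0.025, -0.0734, 0.0517], [-0.013, -0.0624, 0.053], [0.0223, -0.0594, 0.0544]]
pad 420 [[-0.0169, -0.0598, 0.0225], [-0.0027, -0.0498, 0.0395], [0.017, -0.0392, 0.0499]]
pen 1283 [[-0.0275, 0.0289, 0.05], [-0.0008, 0.0473, 0.0518], [0.0285, 0.0666, 0.0532]]
bedgap 1709 [[-0.0332, -0.0283, 0.0104], [-0.0014, -0.0026, 0.0118], [0.0323, 0.0232, 0.0131]]
chips 286 [[0.0708, -0.0226, 0.0064], [0.0784, -0.0016, 0.0118], [0.0909, 0.021, 0.0199]]
scene
post+trig 64 [[-0.0086, -0.1932, 0.094], [0.0073, -0.1557, 0.1024], [0.0156, -0.1467, 0.1099]]
post 27 [[-0.0088, -0.156, 0.1039], [0.003, -0.1523, 0.1064], [0.0155, -0.1467, 0.1105]]
trig 24 [[-0.0049, -0.1933, 0.0975], [0.0038, -0.1872, 0.1006], [0.0141, -0.1834, 0.1032]]
jawtop 56 [[-0.02, -0.0743, 0.0519], [0.0037, -0.0679, 0.0536], [0.0286, -0
[... 399 characters left out ...]
099, -0.1554, 0.1038], [0.0005, -0.152, 0.1075], [0.0123, -0.146, 0.1095]]
trig 39 [[-0.0095, -0.193, 0.0969], [-0.0004, -0.1897, 0.1007], [0.0113, -0.1829, 0.1033]]
jawtop 74 [[-0.0227, -0.0763, 0.0519], [-0.0009, -0.0689, 0.054], [0.0251, -0.0606, 0.0564]]
pad 29 [[-0.012, -0.0471, 0.0393], [0.0006, -0.0436, 0.0453], [0.0134, -0.0283, 0.0499]]
pen 175 [[-0.0265, 0.0274, 0.0487], [0.0008, 0.045, 0.0525], [0.0294, 0.0669, 0.0549]]
bedgap 191 [[-0.0337, -0.0269, 0.0105], [-0.0113, 0.0045, 0.0129], [0.032, 0.0231, 0.0152]]
t 13.8833 pos [ 0.5239 -0.0908  0.3247] yaw 85.51 z [-1.1e-03  9.0e-04 -1.0e+00] w 1.000876552438951 g 0.0 F [-0.2  0.8  0.3]
shift units [-0.019 -0.011  6.424] turn z 0.001
```

Emit:
{"api": "jog_arm", "payload": {
  "increments": [
    [[-0.02,0,0.6,0,0,0,1],[0,0,0.8,0,0,0,1],[0,0,0.8,0,0,0,1],[0,0,0.8,0,0,0,1],[0,0,0.7,0,0,0,1]]
  ]
}}

```text
time: 14.3
tool_pos: [0.5238, -0.09, 0.2128]
tcp_rot: [-0.121, -3.139, -0.001]
wrist_force: [1.0, 0.5, 0.1]
width: 1.001
grip_force: 0.0
```

Emit:
{"api": "jog_arm", "payload": {
  "increments": [
    [[0,0,0.7,0,0,0,1],[0,0,0.7,0,0,0,1],[0,0,0.7,0,0,0,1],[0,0,0.45,0,0,0,1],[0,0,0.15,0,0,0,1]]
  ]
}}

```text
time: 14.72
tool_pos: [0.5224, -0.0898, 0.1305]
tcp_rot: [-0.121, -3.134, -0.002]
wrist_force: [0.0, 0.3, -0.6]
width: 1.001
grip_force: 0.0
```

Emit:
{"api": "jog_arm", "payload": {
  "increments": [
    [[0,0,0,0,0,0,1],[0,0,0,0,0,0,1],[0,0,0,0,0,0,1],[0,0,0,0,0,0,1],[0,0,0,0,0,0,1]]
  ],
  "force": 25
}}

```text
time: 15.13
tool_pos: [0.5253, -0.092, 0.1345]
tcp_rot: [0.124, 3.137, -0.001]
wrist_force: [0.6, -0.4, 0.8]
width: 0.996
grip_force: 0.0
```

```bash
cat > m.py <<'E'
from h import *
def m():
    go(cl(0,-.158,.132),85.5)
    for n in('scene','side'):
        im,d,K,R,o=cam(n);Q=C(cloud(d,K,R,o));x,y,z=np.moveaxis(Q,-1,0);sat=cv2.cvtColor(im,cv2.COLOR_BGR2HSV)[...,1]
        f=lambda mk: (mk.sum(),)+tuple((np.nanpercentile(Q[mk][:,1],[3,50,97])*1e3).round(1)) if mk.sum() else None
        W=abs(x)<.03
        print(n,'jaw',f(W&(y>-.095)&(y<.035)&(z>.0515)&(z<.06)&(sat<60)),'pen',f(W&(y>.015)&(y<.075)&(z>.048)&(z<.058)&(sat>60)),'trig',f((abs(x)<.014)&(y>-.2)&(y<-.156)&(z>.092)&(z<.106)))
m()
E
python3 m.py
```

```text
t 15.1333 pos [ 0.5253 -0.092   0.1345] yaw 85.46 z [ 2.3e-03 -5.0e-04 -1.0e+00] w 0.9964640629744829 g 0.0 F [ 0.6 -0.4  0.8]
shift units [0.038 0.031 0.082] turn z -0.006
scene jaw (np.int64(62), np.float64(-74.3), np.float64(-67.9), np.float64(-58.7)) pen (np.int64(181), np.float64(27.3), np.float64(45.9), np.float64(66.2)) trig (np.int64(26), np.float64(-193.2), np.float64(-186.9), np.float64(-176.6))
side jaw (np.int64(50), np.float64(-76.0), np.float64(-68.6), np.float64(-60.4)) pen (np.int64(175), np.float64(26.8), np.float64(44.0), np.float64(66.5)) trig (np.int64(22), np.float64(-194.0), np.float64(-187.1), np.float64(-157.0))
```

Emit:
{"api": "jog_arm", "payload": {
  "increments": [
    [[0.03,0.03,0.05,0,0,0,-1],[0,0,0,0,0,0,-1],[0,0,0,0,0,0,-1],[0,0,0,0,0,0,-1],[0,0,0,0,0,0,-1]]
  ]
}}

```text
time: 15.65
tool_pos: [0.5246, -0.0927, 0.1338]
tcp_rot: [0.125, 3.137, -0.004]
wrist_force: [-2.9, 9.0, 14.7]
width: 0.322
grip_force: 23.5
```

Emit:
{"api": "jog_arm", "payload": {
  "increments": [
    [[0,0,0,0,0,0,-1],[0,0,0,0,0,0,-1],[0,0,0,0,0,0,-1],[0,0,0,0,0,0,-1],[0,0,0,0,0,0,-1]]
  ]
}}

```text
time: 16.07
tool_pos: [0.5247, -0.0915, 0.1339]
tcp_rot: [0.124, 3.137, -0.002]
wrist_force: [-3.3, -0.9, 11.8]
width: 0.296
grip_force: 25.1
```

```bash
python3 m.py
```

```text
t 16.0667 pos [ 0.5247 -0.0915  0.1339] yaw 85.47 z [ 0.0023 -0.0012 -1.    ] w 0.2964885406131252 g 25.07247895002365 F [-3.3 -0.9 11.8]
shift units [0.018 0.015 0.063] turn z -0.004
scene jaw (np.int64(62), np.float64(-58.5), np.float64(-52.1), np.float64(-45.4)) pen (np.int64(183), np.float64(27.2), np.float64(46.2), np.float64(66.7)) trig (np.int64(34), np.float64(-177.7), np.float64(-168.4), np.float64(-156.5))
side jaw (np.int64(67), np.float64(-61.2), np.float64(-52.3), np.float64(-44.0)) pen (np.int64(169), np.float64(26.4), np.float64(43.5), np.float64(67.4)) trig (np.int64(22), np.float64(-183.2), np.float64(-167.4), np.float64(-158.4))
```

Emit:
{"api": "jog_arm", "payload": {
  "increments": [
    [[0,0,0,0,0,0,1],[0,0,0,0,0,0,1],[0,0,0,0,0,0,1],[0,0,0,0,0,0,1],[0,0,0,0,0,0,1]]
  ]
}}

```text
time: 16.58
tool_pos: [0.5232, -0.0907, 0.1312]
tcp_rot: [-0.125, -3.138, -0.001]
wrist_force: [-0.5, 0.6, 0.1]
width: 0.975
grip_force: 0.0
```

Emit:
{"api": "jog_arm", "payload": {
  "increments": [
    [[0,0,0,0,0,0,1],[0,0,0,0,0,0,1],[0,0,0,0,0,0,1],[0,0,0,0,0,0,1],[0,0,0,0,0,0,1]]
  ]
}}

```text
time: 17.0
tool_pos: [0.5236, -0.0909, 0.1317]
tcp_rot: [-0.124, -3.139, -0.0]
wrist_force: [-0.9, -0.5, 0.5]
width: 0.999
grip_force: 0.0
```

```bash
python3 m.py
```

```text
t 17.0 pos [ 0.5236 -0.0909  0.1317] yaw 85.46 z [-0.  0. -1.] w 0.9994124575413167 g 0.0 F [-0.9 -0.5  0.5]
shift units [-0.02  -0.001 -0.011] turn z -0.007
scene jaw (np.int64(47), np.float64(-61.6), np.float64(-55.4), np.float64(-33.0)) pen (np.int64(181), np.float64(27.3), np.float64(46.6), np.float64(67.1)) trig (np.int64(24), np.float64(-193.2), np.float64(-187.1), np.float64(-175.2))
side jaw (np.int64(55), np.float64(-63.8), np.float64(-55.7), np.float64(-47.4)) pen (np.int64(172), np.float64(26.3), np.float64(43.8), np.float64(68.3)) trig (np.int64(16), np.float64(-195.8), np.float64(-187.0), np.float64(-156.5))
```

Emit:
{"api": "jog_arm", "payload": {
  "increments": [
    [[0,0,0,0,0,0,-1],[0,0,0,0,0,0,-1],[0,0,0,0,0,0,-1],[0,0,0,0,0,0,-1],[0,0,0,0,0,0,-1]]
  ]
}}

```text
time: 17.52
tool_pos: [0.5249, -0.0927, 0.1342]
tcp_rot: [0.124, 3.136, -0.004]
wrist_force: [-4.3, 9.3, 14.0]
width: 0.324
grip_force: 23.7
```

Emit:
{"api": "jog_arm", "payload": {
  "increments": [
    [[0,0,0,0,0,0,-1],[0,0,0,0,0,0,-1],[0,0,0,0,0,0,-1],[0,0,0,0,0,0,-1],[0,0,0,0,0,0,-1]]
  ]
}}

```text
time: 17.93
tool_pos: [0.525, -0.0916, 0.1343]
tcp_rot: [0.124, 3.136, -0.002]
wrist_force: [-3.6, -0.9, 12.4]
width: 0.296
grip_force: 24.8
```

Emit:
{"api": "jog_arm", "payload": {
  "increments": [
    [[0,0,0,0,0,0,1],[0,0,0,0,0,0,1],[0,0,0,0,0,0,1],[0,0,0,0,0,0,1],[0,0,0,0,0,0,1]]
  ]
}}

```text
time: 18.35
tool_pos: [0.5232, -0.0908, 0.1312]
tcp_rot: [-0.125, -3.138, -0.001]
wrist_force: [-0.2, 0.0, 1.1]
width: 0.977
grip_force: 0.0
```

Emit:
{"api": "jog_arm", "payload": {
  "increments": [
    [[0,0,0,0,0,0,1],[0,0,0,0,0,0,1],[0,0,0,0,0,0,1],[0,0,0,0,0,0,1],[0,0,0,0,0,0,1]]
  ]
}}

```text
time: 18.77
tool_pos: [0.5236, -0.0909, 0.1316]
tcp_rot: [-0.124, -3.139, -0.0]
wrist_force: [0.2, 0.8, -0.7]
width: 1.001
grip_force: 0.0
```

```bash
python3 m.py
```

```text
t 18.7667 pos [ 0.5236 -0.0909  0.1316] yaw 85.46 z [-1.e-04  0.e+00 -1.e+00] w 1.0012863289867195 g 0.0 F [ 0.2  0.8 -0.7]
shift units [-0.02  -0.001 -0.012] turn z -0.007
scene jaw (np.int64(50), np.float64(-45.8), np.float64(-39.3), np.float64(-15.5)) pen (np.int64(172), np.float64(26.8), np.float64(45.6), np.float64(65.4)) trig (np.int64(24), np.float64(-193.3), np.float64(-188.2), np.float64(-183.6))
side jaw (np.int64(61), np.float64(-47.7), np.float64(-39.9), np.float64(-30.6)) pen (np.int64(171), np.float64(27.5), np.float64(45.1), np.float64(64.7)) trig (np.int64(14), np.float64(-197.0), np.float64(-188.5), np.float64(-183.2))
```

Emit:
{"api": "jog_arm", "payload": {
  "increments": [
    [[0,0,0,0,0,0,-1],[0,0,0,0,0,0,-1],[0,0,0,0,0,0,-1],[0,0,0,0,0,0,-1],[0,0,0,0,0,0,-1]]
  ]
}}

```text
time: 19.28
tool_pos: [0.525, -0.0927, 0.1342]
tcp_rot: [0.124, 3.136, -0.004]
wrist_force: [-3.6, 8.5, 13.4]
width: 0.322
grip_force: 23.7
```

Emit:
{"api": "jog_arm", "payload": {
  "increments": [
    [[0,0,0,0,0,0,-1],[0,0,0,0,0,0,-1],[0,0,0,0,0,0,-1],[0,0,0,0,0,0,-1],[0,0,0,0,0,0,-1]]
  ]
}}

```text
time: 19.7
tool_pos: [0.5251, -0.0916, 0.1343]
tcp_rot: [0.124, 3.136, -0.002]
wrist_force: [-3.5, -1.1, 11.6]
width: 0.294
grip_force: 24.8
```

Emit:
{"api": "jog_arm", "payload": {
  "increments": [
    [[0,0,0,0,0,0,1],[0,0,0,0,0,0,1],[0,0,0,0,0,0,1],[0,0,0,0,0,0,1],[0,0,0,0,0,0,1]]
  ]
}}

```text
time: 20.12
tool_pos: [0.5233, -0.0908, 0.1312]
tcp_rot: [-0.124, -3.138, -0.001]
wrist_force: [-0.4, -0.2, 0.2]
width: 0.975
grip_force: 0.0
```

Emit:
{"api": "jog_arm", "payload": {
  "increments": [
    [[0,0,0,0,0,0,1],[0,0,0,0,0,0,1],[0,0,0,0,0,0,1],[0,0,0,0,0,0,1],[0,0,0,0,0,0,1]]
  ]
}}

```text
time: 20.53
tool_pos: [0.5236, -0.0909, 0.1316]
tcp_rot: [-0.124, -3.139, -0.0]
wrist_force: [0.3, 0.1, 0.3]
width: 0.997
grip_force: 0.0
```

```bash
python3 m.py
```

```text
t 20.5333 pos [ 0.5236 -0.0909  0.1316] yaw 85.46 z [-1.e-04  0.e+00 -1.e+00] w 0.996701473554775 g 0.0 F [0.3 0.1 0.3]
shift units [-0.02  -0.001 -0.012] turn z -0.007
scene jaw (np.int64(58), np.float64(-30.1), np.float64(-23.3), np.float64(-16.7)) pen (np.int64(176), np.float64(27.2), np.float64(46.1), np.float64(66.7)) trig (np.int64(23), np.float64(-193.2), np.float64(-187.1), np.float64(-183.6))
side jaw (np.int64(66), np.float64(-31.2), np.float64(-24.3), np.float64(-14.4)) pen (np.int64(172), np.float64(26.9), np.float64(44.7), np.float64(67.9)) trig (np.int64(16), np.float64(-199.8), np.float64(-189.2), np.float64(-184.0))
```

Emit:
{"api": "jog_arm", "payload": {
  "increments": [
    [[0,0,0,0,0,0,-1],[0,0,0,0,0,0,-1],[0,0,0,0,0,0,-1],[0,0,0,0,0,0,-1],[0,0,0,0,0,0,-1]]
  ]
}}

```text
time: 21.05
tool_pos: [0.525, -0.0927, 0.1342]
tcp_rot: [0.124, 3.136, -0.004]
wrist_force: [-3.6, 9.3, 12.8]
width: 0.32
grip_force: 23.7
```

Emit:
{"api": "jog_arm", "payload": {
  "increments": [
    [[0,0,0,0,0,0,-1],[0,0,0,0,0,0,-1],[0,0,0,0,0,0,-1],[0,0,0,0,0,0,-1],[0,0,0,0,0,0,-1]]
  ]
}}

```text
time: 21.47
tool_pos: [0.5251, -0.0915, 0.1343]
tcp_rot: [0.124, 3.136, -0.002]
wrist_force: [-2.4, 0.2, 13.0]
width: 0.298
grip_force: 24.8
```

Emit:
{"api": "jog_arm", "payload": {
  "increments": [
    [[0,0,0,0,0,0,1],[0,0,0,0,0,0,1],[0,0,0,0,0,0,1],[0,0,0,0,0,0,1],[0,0,0,0,0,0,1]]
  ]
}}

```text
time: 21.88
tool_pos: [0.5232, -0.0908, 0.1312]
tcp_rot: [-0.124, -3.138, -0.001]
wrist_force: [-0.7, 0.1, -0.5]
width: 0.974
grip_force: 0.0
```

Emit:
{"api": "jog_arm", "payload": {
  "increments": [
    [[0,0,0,0,0,0,1],[0,0,0,0,0,0,1],[0,0,0,0,0,0,1],[0,0,0,0,0,0,1],[0,0,0,0,0,0,1]]
  ]
}}

```text
time: 22.3
tool_pos: [0.5236, -0.0909, 0.1316]
tcp_rot: [-0.124, -3.139, -0.0]
wrist_force: [-0.4, 0.7, -0.3]
width: 1.0
grip_force: 0.0
```

```bash
python3 m.py
```

```text
t 22.3 pos [ 0.5236 -0.0909  0.1316] yaw 85.46 z [-0.  0. -1.] w 1.000282753532398 g 0.0 F [-0.4  0.7 -0.3]
shift units [-0.019 -0.001 -0.012] turn z -0.007
scene jaw (np.int64(56), np.float64(-14.5), np.float64(-7.5), np.float64(-0.6)) pen (np.int64(178), np.float64(27.3), np.float64(45.9), np.float64(65.4)) trig (np.int64(27), np.float64(-193.3), np.float64(-186.9), np.float64(-177.4))
side jaw (np.int64(69), np.float64(-17.0), np.float64(-8.4), np.float64(1.2)) pen (np.int64(174), np.float64(26.0), np.float64(43.7), np.float64(68.3)) trig (np.int64(17), np.float64(-196.0), np.float64(-186.7), np.float64(-156.4))
```

Emit:
{"api": "jog_arm", "payload": {
  "increments": [
    [[0,0,0,0,0,0,0.4],[0,0,0,0,0,0,0.2],[0,0,0,0,0,0,0],[0,0,0,0,0,0,-0.1],[0,0,0,0,0,0,-0.16]]
  ]
}}

```text
time: 22.82
tool_pos: [0.5248, -0.0935, 0.1336]
tcp_rot: [0.123, 3.136, -0.007]
wrist_force: [-2.0, -7.0, 6.3]
width: 0.421
grip_force: 3.8
```

Emit:
{"api": "jog_arm", "payload": {
  "increments": [
    [[0,0,0,0,0,0,-0.16],[0,0,0,0,0,0,-0.16],[0,0,0,0,0,0,-0.16],[0,0,0,0,0,0,-0.16],[0,0,0,0,0,0,-0.16]]
  ]
}}

```text
time: 23.23
tool_pos: [0.5249, -0.0927, 0.1333]
tcp_rot: [0.123, 3.136, -0.005]
wrist_force: [-1.5, -6.9, 5.5]
width: 0.423
grip_force: 3.3
```

```bash
python3 m.py
```

```text
t 23.2333 pos [ 0.5249 -0.0927  0.1333] yaw 85.49 z [ 0.0031 -0.0033 -1.    ] w 0.4231000865243145 g 3.255583941936493 F [-1.5 -6.9  5.5]
shift units [0.029 0.055 0.044] turn z -0.001
scene jaw (np.int64(47), np.float64(-2.0), np.float64(4.7), np.float64(26.4)) pen (np.int64(183), np.float64(27.8), np.float64(47.5), np.float64(67.4)) trig (np.int64(31), np.float64(-192.7), np.float64(-174.3), np.float64(-167.7))
side jaw (np.int64(71), np.float64(-3.5), np.float64(4.0), np.float64(15.3)) pen (np.int64(170), np.float64(28.0), np.float64(44.6), np.float64(67.4)) trig (np.int64(30), np.float64(-187.2), np.float64(-172.8), np.float64(-156.6))
```

Emit:
{"api": "jog_arm", "payload": {
  "increments": [
    [[0,0,0,0,0,0,-0.19],[0,0,0,0,0,0,-0.22],[0,0,0,0,0,0,-0.25],[0,0,0,0,0,0,-0.27],[0,0,0,0,0,0,-0.27]]
  ]
}}

```text
time: 23.75
tool_pos: [0.5249, -0.0931, 0.1336]
tcp_rot: [0.123, 3.136, -0.006]
wrist_force: [-2.0, -7.9, 7.2]
width: 0.364
grip_force: 4.0
```

Emit:
{"api": "jog_arm", "payload": {
  "increments": [
    [[0,0,0,0,0,0,-0.27],[0,0,0,0,0,0,-0.27],[0,0,0,0,0,0,-0.27],[0,0,0,0,0,0,-0.27],[0,0,0,0,0,0,-0.27]]
  ]
}}

```text
time: 24.17
tool_pos: [0.525, -0.0931, 0.1336]
tcp_rot: [0.123, 3.136, -0.006]
wrist_force: [-0.9, -7.4, 6.6]
width: 0.366
grip_force: 4.0
```

```bash
python3 m.py; python3 - <<'E'
from h import *
F=[]
for i in range(8):
    im,d,K,R,o=cam('wrist'); s=read_state();F.append(np.r_[s['wrist_force'],s['grip_force'],s['width']])
print(np.mean(F,0).round(2),np.std(F,0).round(2))
print(s['time'],proj(K,R,o,cl(0,.03,.054)),proj(K,R,o,cl(0,.015,.054)))
b,_,K,R,o=cam('side');u,v=proj(K,R,o,cl(0,-.04,.04)).astype(int)
a,_,K,R,o=cam('scene');p,q=proj(K,R,o,cl(0,-.04,.04)).astype(int)
cv2.imwrite('pics/f.png',np.hstack([cv2.resize(x[j-45:j+45,i-60:i+60],(400,300),interpolation=2) for x,i,j in((a,p,q),(b,u,v))]))
E
```

```text
t 24.1667 pos [ 0.525  -0.0931  0.1336] yaw 85.5 z [ 0.0032 -0.004  -1.    ] w 0.36612968789681055 g 3.9655503630638123 F [-0.9 -7.4  6.6]
shift units [0.031 0.067 0.052] turn z 0.0
scene jaw (np.int64(53), np.float64(-1.6), np.float64(5.1), np.float64(17.3)) pen (np.int64(183), np.float64(27.9), np.float64(47.1), np.float64(66.9)) trig (np.int64(40), np.float64(-189.0), np.float64(-171.9), np.float64(-157.8))
side jaw (np.int64(64), np.float64(-1.3), np.float64(5.6), np.float64(13.9)) pen (np.int64(175), np.float64(27.4), np.float64(45.8), np.float64(67.0)) trig (np.int64(24), np.float64(-188.4), np.float64(-173.3), np.float64(-162.4))
[-1.89 -7.93  7.14  3.97  0.37] [0.4  0.5  0.47 0.   0.  ]
24.6667 [594.60489178 243.91228344] [567.64440711 243.8673757 ]
```

View pics/f.png

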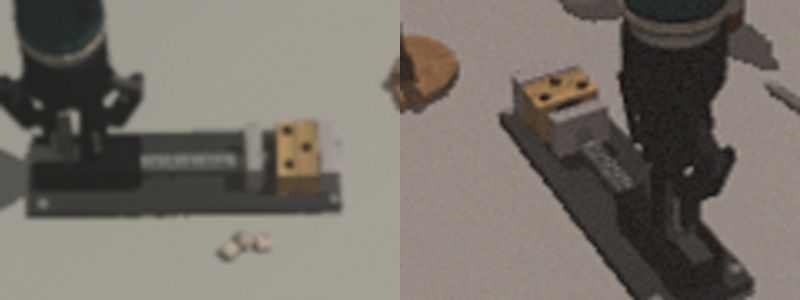

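The left crop shows the jaw near (255,150) pressed to the block at (297,150), with the chips on the counter at (245,243). Force and geometry put the pad about 6 mm in, so I squeeze roughly 1 mm more.

Emit:
{"api": "jog_arm", "payload": {
  "increments": [
    [[0,0,0,0,0,0,-0.29],[0,0,0,0,0,0,-0.31],[0,0,0,0,0,0,-0.33],[0,0,0,0,0,0,-0.33],[0,0,0,0,0,0,-0.33]]
  ]
}}

```text
time: 25.18
tool_pos: [0.525, -0.093, 0.1337]
tcp_rot: [0.123, 3.136, -0.006]
wrist_force: [-1.5, -8.3, 8.1]
width: 0.339
grip_force: 5.2
```

Emit:
{"api": "jog_arm", "payload": {
  "increments": [
    [[0,0,0,0,0,0,-0.33],[0,0,0,0,0,0,-0.33],[0,0,0,0,0,0,-0.33],[0,0,0,0,0,0,-0.33],[0,0,0,0,0,0,-0.33]]
  ]
}}

```text
time: 25.6
tool_pos: [0.525, -0.093, 0.1337]
tcp_rot: [0.123, 3.136, -0.006]
wrist_force: [-2.1, -8.7, 7.8]
width: 0.338
grip_force: 5.2
```

```bash
python3 m.py; python3 m.py
```

```text
t 25.6 pos [ 0.525  -0.093   0.1337] yaw 85.5 z [ 0.0032 -0.0038 -1.    ] w 0.33790753033689735 g 5.1666247844696045 F [-2.1 -8.7  7.8]
shift units [0.031 0.063 0.056] turn z 0.001
scene jaw (np.int64(51), np.float64(-0.7), np.float64(7.5), np.float64(21.3)) pen (np.int64(185), np.float64(27.7), np.float64(48.7), np.float64(67.6)) trig (np.int64(38), np.float64(-189.1), np.float64(-171.5), np.float64(-165.0))
side jaw (np.int64(63), np.float64(0.8), np.float64(6.9), np.float64(15.7)) pen (np.int64(170), np.float64(28.6), np.float64(45.4), np.float64(66.8)) trig (np.int64(24), np.float64(-186.7), np.float64(-176.7), np.float64(-163.0))
t 25.7 pos [ 0.525  -0.093   0.1337] yaw 85.5 z [ 0.0033 -0.0038 -1.    ] w 0.3375954387567983 g 5.166436303406954 F [-1.5 -7.3  8.2]
shift units [0.032 0.064 0.057] turn z 0.0
scene jaw (np.int64(59), np.float64(-0.7), np.float64(7.8), np.float64(25.2)) pen (np.int64(184), np.float64(27.9), np.float64(47.2), np.float64(67.3)) trig (np.int64(37), np.float64(-189.2), np.float64(-171.5), np.float64(-165.0))
side jaw (np.int64(66), np.float64(-0.1), np.float64(7.5), np.float64(16.8)) pen (np.int64(173), np.float64(27.0), np.float64(45.0), np.float64(67.3)) trig (np.int64(24), np.float64(-187.6), np.float64(-179.4), np.float64(-161.9))
```

```bash
python3 -c "
from workcell import bot
print(bot.finish_job())"
```

```text
the job is handed in; nothing more can be done
None
```

I've handed in the job at about 26 s: all three chips are on the counter, the wooden scraper is upright on the trivet, and the trigger is still held squeezed with the pad pressed about 7 mm into the block, estimated from the cameras and about 8 N on the trigger (result not shown).

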